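Fit the long spindle into the tube mixer drive

TASK

Take the long steel spindle from the stand and push it, tip first, partway into the bore of the tube mixer's drive and let go; then take hold of it again by the handle behind its flange and push it fully home, so that the flange sits against the steel carrier. The carrier can be set anywhere along its cross slot, so feel for the bore along its groove and go gently: do not force or jam the spindle. Leave the shorter spindle and the other things where they are.

Things in the scene. Friction and masses are not known exactly. Their poses are not given: they have to be found in the camera images.
- spindle: Bare hollow steel spindle, about 0.15 kg, the longer of the two on the stand. Origin on its axis at the flange's front (seating) face, x along it to the tip. Straight round shank, 12 mm diameter, from x = 0 to the tip at 170 mm (last 3 mm tapered to 9 mm); flange disc, 34 mm diameter, x = 0 to -6 mm; round handle, 14 mm diameter, x = -6 to -56 mm. Balances at about x = 50 mm.
- spindle_tip (a point): Middle of the long spindle's tip end, 170 mm ahead of its origin; axes as the spindle's.
- short_spindle: The other spindle on the stand: same shape and axes, but a shank of only 120 mm. Not wanted; leave it.
- stand: Fixed grey stand, 115 x 120 mm, 52 mm high; the spindles lie level on it along its x, tips to +x, in rows at y = +40 and -40 mm (which is where varies), axes 48 mm above the bench. Origin: under its middle. Each lies in open notches in 8 mm walls at x = -55 and +35 mm; between them the shank is free, 40 mm above the 8 mm base plate. Flange faces at x = -65 mm.
- drive: Fixed white tube mixer drive housing, 200 mm deep, 120 wide and high; x into the bore, level, z up. Origin on the bench below the point mark. The housing spans x = 15 to 215 mm, y = -44 to 76 mm; its top is 35 mm above the bore axis. A steel carrier, 70 mm wide, 42 high, stands 15 mm out of its front, face at x = 0. More than 45 N between spindle and drive damages it.
- mark (a point): Zero of the carrier's cross slot, in the plane of the carrier's face, at bore height, 85 mm above the bench; axes as the drive's; fixed to the housing. The carrier and its bore stand 4 to 28 mm from it towards +y, differently each time, and stay put; height and direction are true. Spindle home: flange face in this plane. Let go partway, it stays but its handle sags 3 to 6 mm.
- pot: Loose white lidded pot, 44 mm diameter, 50 mm high, standing on the bench; origin under its middle. Bystander.
- hub: Loose aluminium ring, 48 mm diameter, 16 mm high, lying on the bench; origin under its middle. Bystander.
- wrench: Loose steel wrench, 150 mm long, lying on the bench. Bystander.
- bore_axis (a point): Point 100 mm behind the mark along the drive's x. A level groove runs across the carrier's face, 24 mm high narrowing to 14 mm at its flat bottom, 12 mm deep. Halfway along, in its bottom, is the sharp-edged straight bore, 13.5 mm wide, deeper than the shank. A stiff rubber follower in it, met 90 to 105 mm in, is pushed ahead with about 5 N and does not spring back.
There are look-alikes about, which are no part of the job. What is shaped like the spindle but red or yellow is not meant.

How it is judged:
By the outcome, as a careful person would: the job done as asked, in the order asked, and still so for the second after the job is handed in, with the robot touching nothing.
It also fails if it takes over 72 s, if anything falls off the work surface, if the arm or the gripper's body presses on something with over 40 N, if the wrist force passes 120 N, or if a joint passes its speed limit or range.

ROBOT

A 6-joint arm with a two-finger parallel gripper is mounted at the origin on the work surface. World frame = base frame: x ahead of the robot, y to its left, z up, the work surface at z = 0. Lengths are in m, angles in rad, forces in N, time in s.
With the tool pointing down it reaches from about 0.225 to 0.875 m from the base axis. Payload 3.4 kg.
Tool frame: the origin (TCP) lies at the very end of the fingers, on their centre line; the grasp point (between the pads) lies behind it (manip.tcp_to_grasp is the z of the grasp point in the tool frame, in m); z points along the fingers, y is the direction in which the jaws open and shut (so a half turn about z gives the same grasp; the last joint's range is limited). The gripper opens to 85 mm and grips with 20 to 120 N. Pads are 22 mm wide; open, the fingers measure 114 mm over their backs; the gripper's body (76 mm by 85 mm) begins 54 mm behind the grasp point. The pads swing forward as they close: fully open they stand 13 mm farther back than shut.
Start: joints at [-1.289, 0.276, 1.505, -0, 1.361, -0.121], TCP at [0.225, -0.529, 0.231] pointing down, gripper open.
Joint ranges: [-2.89, 2.89], [-0.75, 2.08], [0.22, 2.7], [-1.18, 4.32], [0.11, 2.71], [-2.7, 2.7]. Speed limits (rad/s): [2.57, 2.57, 3.14, 3.14, 3.14, 3.14].

INTERFACE

Orientations are given as a unit quaternion [w, x, y, z].
In Python, from rig import manip, eyes gives the robot as it stands.
- The arm moves only by the tool servo_tool, never from a script. Its argument "increments" is a list of rows, each an object with "slide": the shift along the tool's x, y, z in m, a list of three; "spin": the turn about the tool's z in degrees. A call has 1 to 8 rows; each row shifts and turns the commanded pose from where the row before left it, along the tool's axes as they then stand; what a row does not reach is not made up. A row lasts 1/10 s, in which the tool goes at most 50 mm and 8.59 degrees, less where a joint would pass 70% of its speed; a pose out of reach is approached as far as the arm can. A call is refused whole if a number of a shift passes 0.05 or a number of a turn 8.59, either way. A call with a gripper value outside its range is refused whole. "hand" is the opening, from 0 (shut) to 1 (fully open), set as the call begins (left out, the last holds). The fingers move at their own pace and stop on an object; "newtons" is the grip in N (left out, the last holds). Time passes only in rows, so rows that do not move let the fingers close. It gives the time, the measured TCP pose, the force and the opening at its end, in the units of the state.
- manip.get_state(): the state, without advancing time (a new reading comes with each control period).
- eyes.get_image(name): name is "scene" or "top" or "wrist"; returns the picture (384x512x3 uint8, blue, green, red); there is no depth.
- eyes.calibration(name): a dict with "fx", "fy", "cx", "cy" (pixels), "k1" (the pictures are not rectified: a ray, as slopes to the right and down, at radius r is drawn at 1 + k1 r^2 times it, then the intrinsics apply), "rvec" (rotation vector, rad) and "tvec" (3), from world to camera coordinates, as OpenCV has them; the wrist camera has in their place "hand_eye" (4x4, takes a point from camera to tool coordinates, whose origin is the TCP and whose axes are the flange's). Camera axes: x right, y down, z forward; pixel columns grow to the right and rows downward; lengths in m; the calibration is good to about 2 mm. A picture is of the moment at which its call begins: read the wrist's pose just before it. calibration takes no time and is no camera call.
- manip.sign_off(): hands the job in, once; it reports no verdict.
The state is a dict: "clock": time; "qpos": joint angles; "qd": joint speeds; "effort": joint torques, N m; "position": TCP position; "ee_rot": TCP orientation; "contact_force": force on the tool from outside, world axes, zero at the start; "moment": the same for the moment, N m; "width": finger opening in m.
Only numpy, scipy, OpenCV 4.12 (cv2) and the standard library are available. Lean on these libraries where they do the work, as an engineer would, in place of code of your own. Each camera call takes 0.05 s, during which the arm holds its last target.

## Working session

There is one attempt and no reset: what is moved stays moved. The work goes in short steps, Python scripts to look and compute and a tool call to move; the robot and the scene stay as the last step left them, time stands still between calls to the robot, and variables do not carry over. Pictures are saved under pics/ and viewed, and the job is handed in when it is done.

Besides the shell and the picture viewer there is one more tool, called after "Request:" as a command line: name --argument value ..., lists and objects as JSON in quotes. servo_tool: Moves the arm, as the interface text tells. Its arguments: {"type":"object","properties":{"increments":{"type":"array","items":{"type":"object","properties":{"slide":{"type":"array","items":{"type":"number"}},"spin":{"type":"number"}}}},"hand":{"type":"number"},"newtons":{"type":"number"}},"required":["increments"]}

```bash
ls; mkdir -p pics
python3 - <<'E'
from rig import manip, eyes
import cv2
print(manip.get_state()); print(manip.tcp_to_grasp)
for n in ("scene","top","wrist"):
    print(n,eyes.calibration(n))
    cv2.imwrite(f"pics/{n}0.png",eyes.get_image(n))
E
```

```text
pics
{'clock': 0.0, 'qpos': array([-1.28900718e+00,  2.76565184e-01,  1.50614656e+00,  1.93161036e-05,
        1.36067074e+00, -1.20993112e-01]), 'qd': array([ 0.00086061,  0.00047117, -0.00017306,  0.00227272, -0.00035333,
        0.00039993]), 'effort': array([ 1.14540246e-03, -4.16770756e+01, -2.45808452e+01, -4.12976908e-05,
        1.09302104e-02, -1.07584235e-06]), 'position': array([ 0.22524566, -0.52847303,  0.23045135]), 'ee_rot': array([-8.92782399e-04,  9.79789267e-01,  2.00030474e-01, -6.24585705e-05]), 'contact_force': array([-0.46559413,  0.34710925,  0.47158174]), 'moment': array([ 0.01542181, -0.05355409,  0.04513152]), 'width': 0.08512118183469886}
-0.0187
scene {'fx': 384.7228696473358, 'fy': 384.7228696473358, 'cx': 255.01577333792494, 'cy': 189.9533633553047, 'k1': -0.11699007604994781, 'rvec': array([ 1.5759416 ,  2.21820615, -0.68704607]), 'tvec': array([ 0.19163567, -0.33560875,  1.36378346])}
top {'fx': 432.70213911541725, 'fy': 432.70213911541725, 'cx': 253.05154093740143, 'cy': 186.12478029386637, 'k1': -0.032209071463200636, 'rvec': array([ 2.21174974, -2.15709127,  0.1153467 ]), 'tvec': array([-0.06877846,  0.49039086,  1.04162019])}
wrist {'fx': 305.85127253365107, 'fy': 305.85127253365107, 'cx': 255.7766772968465, 'cy': 196.89107061413296, 'k1': -0.07476814027693827, 'hand_eye': array([[-1.70637186e-04, -9.52964091e-01, -3.03083176e-01,
         7.86718899e-02],
       [ 9.99999980e-01, -1.93778403e-04,  4.62799604e-05,
        -3.02846843e-04],
       [-1.02834114e-04, -3.03083162e-01,  9.52964105e-01,
        -1.43392581e-01],
       [ 0.00000000e+00,  0.00000000e+00,  0.00000000e+00,
         1.00000000e+00]])}
```

View pics/scene0.png

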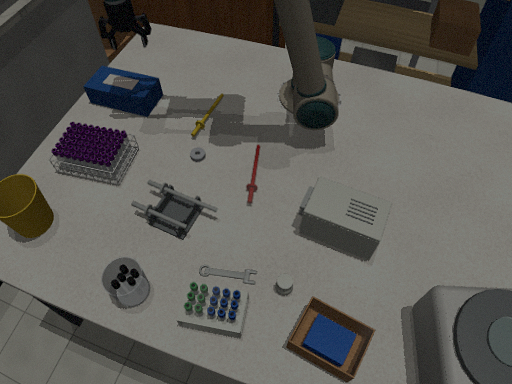

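View pics/top0.png

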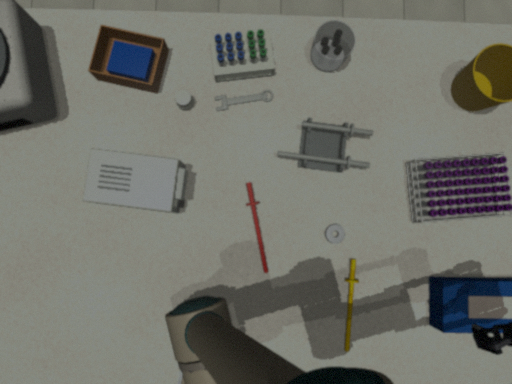

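View pics/wrist0.png

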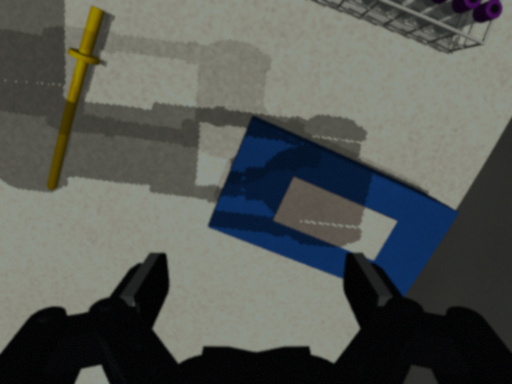

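```bash
cat > h.py <<'E'
import numpy as np, cv2
from rig import manip, eyes
from scipy.spatial.transform import Rotation as R
def KD(n):
    c=eyes.calibration(n)
    return np.array([[c['fx'],0,c['cx']],[0,c['fy'],c['cy']],[0,0,1.]]),np.array([c['k1'],0,0,0.]),c
def q2R(q): return R.from_quat([q[1],q[2],q[3],q[0]]).as_matrix()
def pose(n,st=None):
    K,D,c=KD(n)
    if n!='wrist':
        Rm=cv2.Rodrigues(c['rvec'])[0]; return Rm.T,-Rm.T@c['tvec']
    T=np.eye(4);T[:3,:3]=q2R(st['ee_rot']);T[:3,3]=st['position']
    M=T@c['hand_eye']; return M[:3,:3],M[:3,3]
def rays(n,px,st=None):
    K,D,c=KD(n)
    u=cv2.undistortPoints(np.array(px,float).reshape(-1,1,2),K,D).reshape(-1,2)
    Rm,t=pose(n,st)
    return t,(Rm@np.c_[u,np.ones(len(u))].T).T
def toz(n,px,z,st=None):
    t,d=rays(n,px,st); return t+d*((z-t[2])/d[:,2])[:,None]
def proj(n,P,st=None):
    K,D,c=KD(n); Rm,t=pose(n,st)
    p=(np.atleast_2d(P)-t)@Rm; 
    return cv2.projectPoints(p,np.zeros(3),np.zeros(3),K,D)[0].reshape(-1,2)
def tri(obs):
    A=np.zeros((3,3));b=np.zeros(3)
    for t,d in obs:
        d=d/np.linalg.norm(d);M=np.eye(3)-np.outer(d,d);A+=M;b+=M@t
    return np.linalg.solve(A,b)
E
python3 - <<'E'
from h import *
im=cv2.imread('pics/top0.png'); s=cv2.imread('pics/scene0.png')
def crop(i,x0,y0,x1,y1,f,o): cv2.imwrite(o,cv2.resize(i[y0:y1,x0:x1],None,fx=f,fy=f,interpolation=cv2.INTER_CUBIC))
crop(im,265,105,385,185,6,'pics/top_st.png')
crop(im,75,135,205,225,6,'pics/top_dr.png')
crop(s,120,170,230,250,7,'pics/sc_st.png')
crop(s,285,165,400,260,6,'pics/sc_dr.png')
print(toz('top',[[323,146],[183,187],[350,0]],0.05))
E
```

```text
[[ 0.59148138 -0.22318663  0.05      ]
 [ 0.48307514  0.11120349  0.05      ]
 [ 0.96640909 -0.28885172  0.05      ]]
```

View pics/top_st.png

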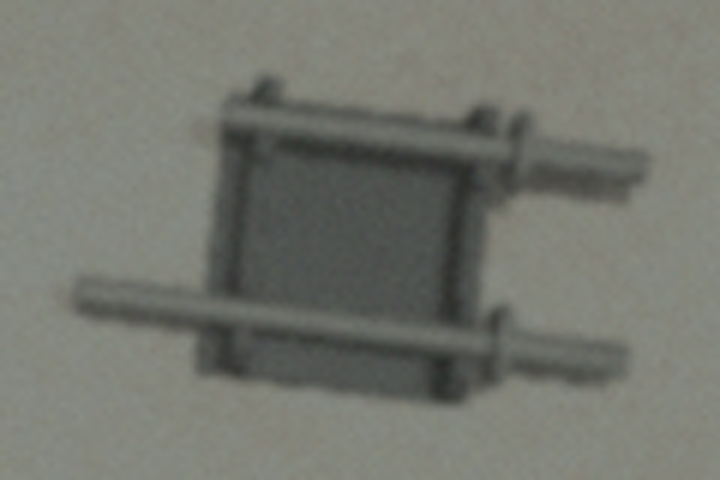

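View pics/top_dr.png

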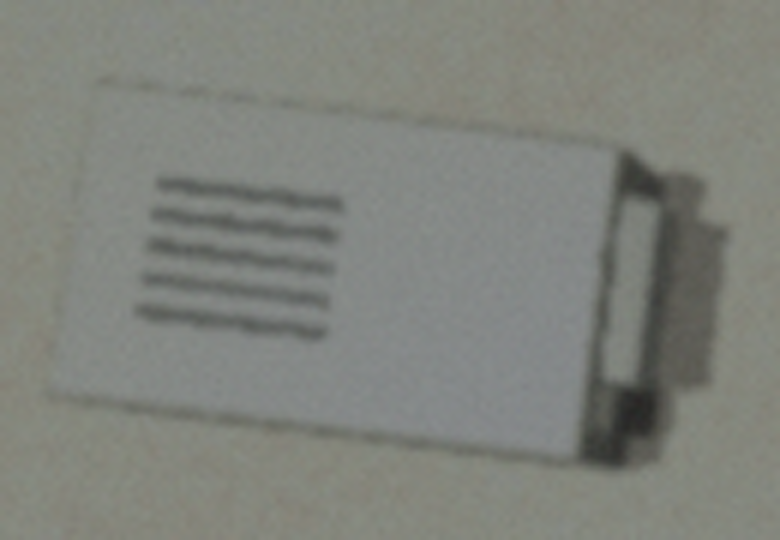

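View pics/sc_st.png

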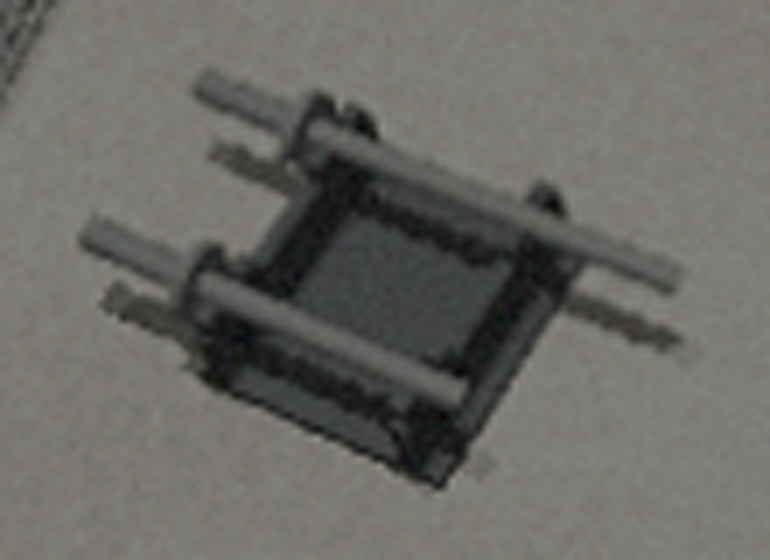

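View pics/sc_dr.png

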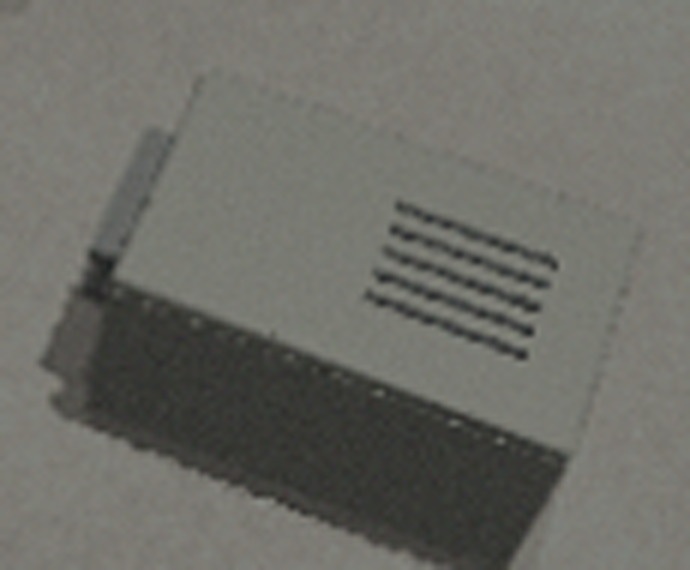

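Run:
```python
from h import *
def up(c,o,f): return (np.array(c,float)+.5)/f-.5+np.array(o)
T=toz('top',up([[98,78],[622,148],[582,462],[50,395]],[75,135],6),.120)
print('housing top\n',T.round(4)); 
for a,b in((0,1),(3,2),(1,2),(0,3)):
    d=T[b]-T[a]; print(np.linalg.norm(d).round(4),np.degrees(np.arctan2(d[1],d[0])).round(2))
C=toz('top',up([[625,197],[660,200],[640,388],[603,385]],[75,135],6),.106); print('carrier\n',C.round(4))
S=toz('scene',up([[200,75],[117,280],[568,455],[640,225]],[285,165],6),.120); print('scene housing\n',S.round(4))
for a,b in((0,3),(1,2),(0,1),(3,2)):
    d=S[b]-S[a]; print(np.linalg.norm(d).round(4),np.degrees(np.arctan2(d[1],d[0])).round(2))
# long spindle: ends
L=toz('top',up([[76,292],[627,358]],[265,105],6),.048); print('long tip,end',L.round(4))
L2=toz('scene',up([[675,280],[203,82]],[120,170],7),.048); print('scene',L2.round(4))
H=toz('top',up([[212,132],[648,163]],[265,105],6),.048); print('short',H.round(4))
for l in (L,L2,H):
    d=l[0]-l[1]; print(np.linalg.norm(d),np.degrees(np.arctan2(d[1],d[0])))
```

```text
housing top
 [[0.5607 0.3111 0.12  ]
 [0.5394 0.114  0.12  ]
 [0.422  0.1242 0.12  ]
 [0.4417 0.322  0.12  ]]
0.1982 -96.18
0.1988 -95.67
0.1178 175.06
0.1195 174.74
carrier
 [[0.5228 0.1144 0.106 ]
 [0.522  0.1011 0.106 ]
 [0.4507 0.1059 0.106 ]
 [0.4514 0.1198 0.106 ]]
scene housing
 [[0.4284 0.1246 0.12  ]
 [0.5421 0.1177 0.12  ]
 [0.5621 0.3107 0.12  ]
 [0.4431 0.3227 0.12  ]]
0.1986 85.74
0.1941 84.07
0.1139 -3.5
0.1196 -5.73
long tip,end [[ 0.571  -0.1126  0.048 ]
 [ 0.5502 -0.3364  0.048 ]]
scene [[ 0.5711 -0.1147  0.048 ]
 [ 0.5475 -0.336   0.048 ]]
short [[ 0.6382 -0.1667  0.048 ]
 [ 0.6307 -0.3451  0.048 ]]
0.22470901372890958 84.7086784088195
0.22258231950452215 83.8909189172341
0.1786071568144455 87.60173468574271
```

```bash
cat >> h.py <<'E'
def yaw(st):
    X=q2R(st['ee_rot'])[:,0]; return np.degrees(np.arctan2(X[1],X[0]))
def plan(goal,gyaw,rows,st=None,start=None):
    """world goal -> rows (slide mm in tool axes, spin deg); tool assumed straight down"""
    st=st or manip.get_state(); p=np.array(st['position']); th=yaw(st)
    if start is not None: p,th=np.array(start[:3]),start[3]
    dp=(np.array(goal)-p)/rows; ds=-(gyaw-th)/rows
    out=[]
    for i in range(rows):
        a=np.radians(th)
        x=np.array([np.cos(a),np.sin(a),0]);y=np.array([np.sin(a),-np.cos(a),0])
        out.append([round(float(dp@x),4),round(float(dp@y),4),round(float(-dp[2]),4),round(ds,2)])
        th-=ds
    for o in out: print(o)
def show(st=None):
    st=st or manip.get_state()
    Rm=q2R(st['ee_rot'])
    print('t',round(st['clock'],2),'pos',np.round(st['position'],4),'yaw',round(yaw(st),2),'z',Rm[:,2].round(4),'F',np.round(st['contact_force'],2),'M',np.round(st['moment'],3),'w',round(st['width'],4))
E
python3 - <<'E'
from h import *
show(); plan([.559,-.225,.17],84.4,12)
E
```

```text
t 0.15 pos [ 0.2253 -0.5286  0.2306] yaw 23.08 z [-4.0e-04  1.4e-03 -1.0e+00] F [ 0.02 -0.34  0.24] M [ 0.004  0.056 -0.082] w 0.0853
[0.0355, -0.0124, 0.0051, np.float64(-5.11)]
[0.0365, -0.0092, 0.0051, np.float64(-5.11)]
[0.0371, -0.0059, 0.0051, np.float64(-5.11)]
[0.0375, -0.0025, 0.0051, np.float64(-5.11)]
[0.0376, 0.0008, 0.0051, np.float64(-5.11)]
[0.0374, 0.0041, 0.0051, np.float64(-5.11)]
[0.0368, 0.0075, 0.0051, np.float64(-5.11)]
[0.036, 0.0107, 0.0051, np.float64(-5.11)]
[0.0349, 0.0139, 0.0051, np.float64(-5.11)]
[0.0336, 0.0169, 0.0051, np.float64(-5.11)]
[0.0319, 0.0199, 0.0051, np.float64(-5.11)]
[0.03, 0.0226, 0.0051, np.float64(-5.11)]
```

Request:
servo_tool --increments '[{"slide": [0.0355, -0.0124, 0.005], "spin": -5.11}, {"slide": [0.0365, -0.0092, 0.005], "spin": -5.11}, {"slide": [0.0371, -0.0059, 0.005], "spin": -5.11}, {"slide": [0.0375, -0.0025, 0.005], "spin": -5.11}, {"slide": [0.0376, 0.0008, 0.005], "spin": -5.11}, {"slide": [0.0374, 0.0041, 0.005], "spin": -5.11}]' --hand 0.6 --newtons 40

```text
clock: 0.75
position: [0.3931, -0.3758, 0.2009]
ee_rot: [-0.0, 0.891, 0.454, -0.0]
contact_force: [-0.4, -0.3, -0.1]
width: 0.0514
```

Request:
servo_tool --increments '[{"slide": [0.0368, 0.0075, 0.005], "spin": -5.11}, {"slide": [0.036, 0.0107, 0.005], "spin": -5.11}, {"slide": [0.0349, 0.0139, 0.005], "spin": -5.11}, {"slide": [0.0336, 0.0169, 0.005], "spin": -5.11}, {"slide": [0.0319, 0.0199, 0.005], "spin": -5.11}, {"slide": [0.03, 0.0226, 0.005], "spin": -5.11}, {"slide": [0, 0, 0], "spin": 0}, {"slide": [0, 0, 0], "spin": 0}]'

```text
clock: 1.55
position: [0.559, -0.2248, 0.1706]
ee_rot: [-0.001, 0.74, 0.672, -0.001]
contact_force: [-0.4, 0.2, -0.4]
width: 0.0515
```

Run:
```python
from h import *
import json
st=manip.get_state(); im=eyes.get_image('wrist'); cv2.imwrite('pics/w1.png',im); show(st)
np.save('w1.npy',np.r_[st['position'],st['ee_rot']])
```

```text
t 1.55 pos [ 0.559  -0.2248  0.1706] yaw 84.48 z [-0.0017  0.     -1.    ] F [-0.43  0.17 -0.41] M [-0.044  0.039  0.002] w 0.0515
```

View pics/w1.png

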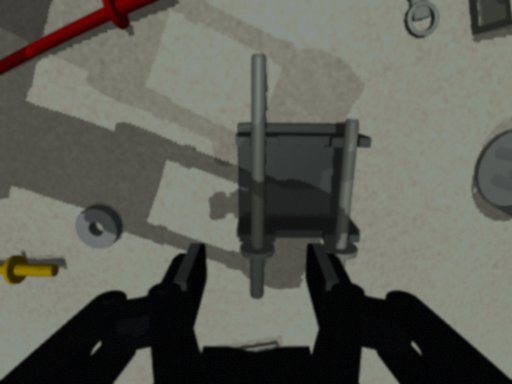

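Run:
```python
from h import *
a=np.load('w1.npy'); st=dict(position=a[:3],ee_rot=a[3:])
im=cv2.imread('pics/w1.png')
cv2.imwrite('pics/w1c.png',cv2.resize(im[40:310,225:375],None,fx=2.2,fy=2.2,interpolation=cv2.INTER_CUBIC)); 
cv2.imwrite('pics/w1d.png',cv2.resize(im[235:310,225:300],None,fx=8,fy=8,interpolation=cv2.INTER_CUBIC)); 
g=im.mean(2)
for r in (70,90,110,150,170,190,210,225): print(r,g[r,244:276].astype(int))
print(g[45:65,259].astype(int)); print(g[285:305,257].astype(int))
P=toz('wrist',[[259,54.5],[257,297.5]],.048,st); print(P, np.linalg.norm(P[0]-P[1]))
```

```text
70 [134 134 135 135 133 130 119  98  79  80  86  94 105 117 122 116 105  95
  85  79  72  80 103 117 124 132 137 137 137 137 137 136]
90 [135 135 134 134 134 131 119  97  80  79  87  95 106 116 119 113 102  93
  87  77  66  59  67  87 115 134 137 138 134 129 123 119]
110 [132 132 133 133 131 128 114  91  78  80  88  97 107 114 116 108 101  91
  84  74  62  62  78  94 107 114 115 117 117 116 116 115]
150 [62 63 61 61 60 60 59 60 63 69 77 82 88 94 93 87 81 78 70 60 51 52 57 60
 59 60 60 59 58 59 60 59]
170 [39 41 43 46 53 55 55 56 64 72 77 83 87 91 90 85 80 75 65 58 48 50 54 56
 56 57 58 57 57 57 59 56]
190 [55 55 56 50 43 38 37 38 40 40 40 42 45 46 44 44 41 41 39 34 31 31 34 34
 35 36 34 35 35 35 36 36]
210 [36 36 36 36 36 37 37 40 47 50 52 57 59 59 58 57 53 50 45 39 34 33 34 35
 37 35 35 36 35 34 36 34]
225 [18 17 19 18 19 19 25 37 44 50 54 57 58 60 57 54 54 51 45 34 24 20 19 19
 20 20 18 19 18 17 18 19]
[115 114 116 119 119 121 124 122 113 101  96  98 107 114 116 116 118 115
 115 116]
[ 56  55  54  54  55  55  56  55  54  54  54  55  62  82 109 127 133 133
 134 134]
[[ 0.57319608 -0.11140139  0.048     ]
 [ 0.54974918 -0.33946992  0.048     ]] 0.22927060998879462
```

View pics/w1d.png

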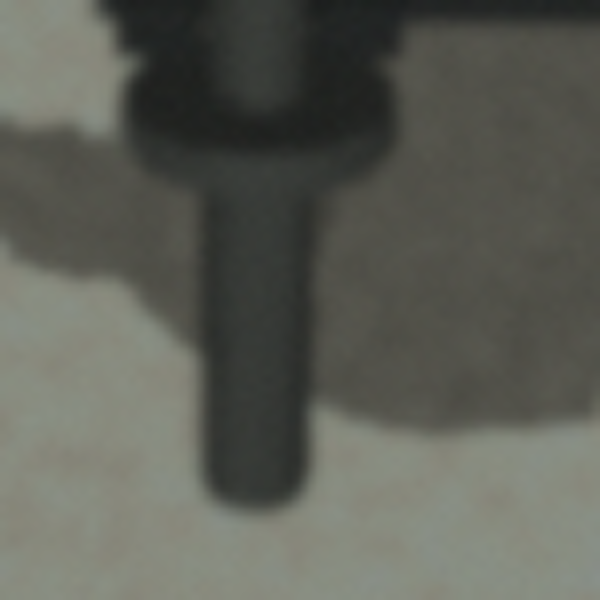

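View pics/w1c.png

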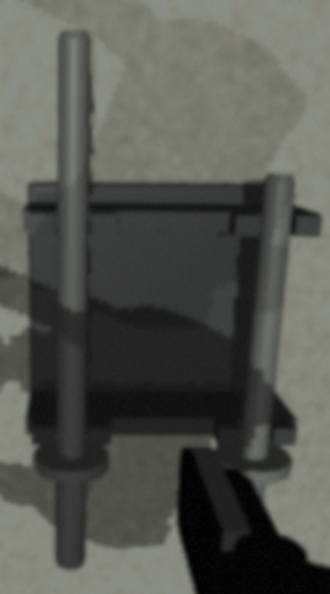

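Run:
```python
from h import *
a=np.load('w1.npy'); st=dict(position=a[:3],ee_rot=a[3:])
P=toz('wrist',[[258.1,75],[257.6,170],[257.4,225],[257,280]],.048,st); print(P)
d=P[0]-P[2];print(np.degrees(np.arctan2(d[1],d[0])))
plan([.5608,-.232,.0293],84.3,1)
```

```text
[[ 0.57097725 -0.12706465  0.048     ]
 [ 0.56301131 -0.20634592  0.048     ]
 [ 0.55782262 -0.2589355   0.048     ]
 [ 0.55174327 -0.31859049  0.048     ]]
84.30336898977262
[-0.0062, 0.0029, 0.1417, np.float64(0.1)]
```

Request:
servo_tool --increments '[{"slide": [-0.003, 0.0013, 0.03], "spin": 0.1}, {"slide": [-0.003, 0.0013, 0.03]}, {"slide": [0, 0, 0.03]}, {"slide": [0, 0, 0.03]}, {"slide": [0, 0, 0.015]}, {"slide": [0, 0, 0.0065]}, {"slide": [0, 0, 0]}, {"slide": [0, 0, 0]}]'

```text
$.increments[1]: bad value
```

Request:
servo_tool --increments '[{"slide": [-0.003, 0.0013, 0.03], "spin": 0.1}, {"slide": [-0.003, 0.0013, 0.03], "spin": 0}, {"slide": [0, 0, 0.03], "spin": 0}, {"slide": [0, 0, 0.03], "spin": 0}, {"slide": [0, 0, 0.015], "spin": 0}, {"slide": [0, 0, 0.0065], "spin": 0}, {"slide": [0, 0, 0], "spin": 0}, {"slide": [0, 0, 0], "spin": 0}]'

```text
clock: 2.4
position: [0.5614, -0.2327, 0.0309]
ee_rot: [0.001, 0.742, 0.671, 0.0]
contact_force: [0.1, -0.3, -0.4]
width: 0.0515
```

Run:
```python
from h import *
show(); cv2.imwrite('pics/w2.png',eyes.get_image('wrist'))
```

```text
t 2.4 pos [ 0.5614 -0.2327  0.0309] yaw 84.24 z [ 0.0016 -0.0011 -1.    ] F [ 0.1  -0.29 -0.4 ] M [-0.022  0.004  0.011] w 0.0515
```

View pics/w2.png

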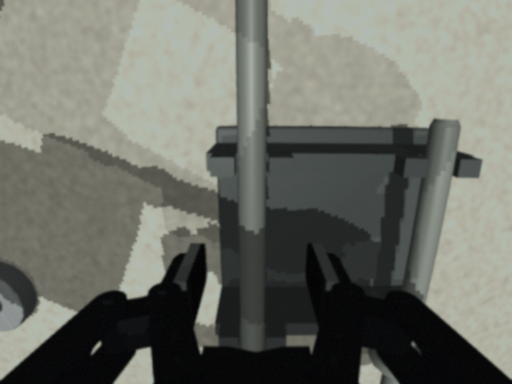

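Request:
servo_tool --increments '[{"slide": [0, -0.0015, 0.001], "spin": 0}, {"slide": [0, 0, 0], "spin": 0}]'

```text
clock: 2.65
position: [0.5597, -0.2317, 0.0296]
ee_rot: [0.001, 0.741, 0.671, 0.0]
contact_force: [0.5, -0.2, 0.4]
width: 0.0513
```

Request:
servo_tool --increments '[{"slide": [0, 0, 0], "spin": 0}, {"slide": [0, 0, 0], "spin": 0}, {"slide": [0, 0, 0], "spin": 0}, {"slide": [0, 0, 0], "spin": 0}, {"slide": [0, 0, 0], "spin": 0}, {"slide": [0, 0, 0], "spin": 0}]' --hand 0 --newtons 50

```text
clock: 3.25
position: [0.5597, -0.2315, 0.029]
ee_rot: [0.0, 0.741, 0.671, 0.0]
contact_force: [-0.4, 0.4, 1.8]
width: 0.0104
```

Run:
```python
from h import *
show()
```

```text
t 3.25 pos [ 0.5597 -0.2315  0.029 ] yaw 84.3 z [ 3.e-04 -1.e-04 -1.e+00] F [-0.42  0.4   1.84] M [0.108 0.019 0.013] w 0.0104
```

Request:
servo_tool --increments '[{"slide": [0, 0, -0.01], "spin": 0}, {"slide": [0, 0, -0.02], "spin": 0}, {"slide": [0, 0, -0.03], "spin": 0}, {"slide": [0, 0, -0.03], "spin": 0}, {"slide": [0, 0, -0.031], "spin": 0}, {"slide": [0, 0, 0], "spin": 0}]'

```text
clock: 3.85
position: [0.5622, -0.233, 0.1548]
ee_rot: [0.005, 0.741, 0.671, 0.002]
contact_force: [0.1, -0.3, -0.0]
width: 0.0101
```

Run:
```python
from h import *
show(); plan([.478,.024,.15],84.3,8); cv2.imwrite('pics/s2.png',eyes.get_image('scene'))
```

```text
t 3.85 pos [ 0.5622 -0.233   0.1548] yaw 84.3 z [ 0.0085 -0.0048 -1.    ] F [ 0.11 -0.27 -0.  ] M [ 0.04  -0.04   0.027] w 0.0101
[0.0309, -0.0137, 0.0006, np.float64(0.0)]
[0.0309, -0.0137, 0.0006, np.float64(0.0)]
[0.0309, -0.0137, 0.0006, np.float64(0.0)]
[0.0309, -0.0137, 0.0006, np.float64(0.0)]
[0.0309, -0.0137, 0.0006, np.float64(0.0)]
[0.0309, -0.0137, 0.0006, np.float64(0.0)]
[0.0309, -0.0137, 0.0006, np.float64(0.0)]
[0.0309, -0.0137, 0.0006, np.float64(0.0)]
```

View pics/s2.png

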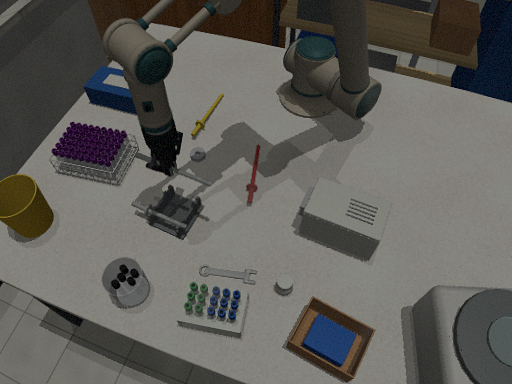

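Request:
servo_tool --increments '[{"slide": [0.02, -0.0095, 0], "spin": 0}, {"slide": [0.0345, -0.0145, 0], "spin": 0}, {"slide": [0.035, -0.0145, 0], "spin": 0}, {"slide": [0.035, -0.0145, 0], "spin": 0}, {"slide": [0.035, -0.0145, 0], "spin": 0}, {"slide": [0.035, -0.0145, 0], "spin": 0}, {"slide": [0.0325, -0.0145, 0], "spin": 0}, {"slide": [0.02, -0.0095, 0], "spin": 0}]'

```text
clock: 4.7
position: [0.4758, 0.0271, 0.148]
ee_rot: [-0.002, 0.741, 0.672, -0.001]
contact_force: [0.6, 0.6, -1.4]
width: 0.0105
```

Request:
servo_tool --increments '[{"slide": [0, 0, 0], "spin": 0}, {"slide": [0, 0, 0], "spin": 0}, {"slide": [0, 0, 0], "spin": 0}, {"slide": [0, 0, 0], "spin": 0}, {"slide": [0, 0, 0], "spin": 0}]'

```text
clock: 5.2
position: [0.4789, 0.0239, 0.1496]
ee_rot: [0.0, 0.742, 0.671, -0.0]
contact_force: [0.0, 0.5, -1.5]
width: 0.0102
```

Run:
```python
from h import *
st=manip.get_state(); im=eyes.get_image('wrist'); cv2.imwrite('pics/w3.png',im); show(st)
np.save('w3.npy',np.r_[st['position'],st['ee_rot']])
im=eyes.get_image('top'); cv2.imwrite('pics/t3.png',im)
```

```text
t 5.2 pos [0.4789 0.0239 0.1496] yaw 84.22 z [-3.e-04 -3.e-04 -1.e+00] F [ 0.01  0.47 -1.49] M [ 0.002 -0.004 -0.027] w 0.0102
```

View pics/w3.png

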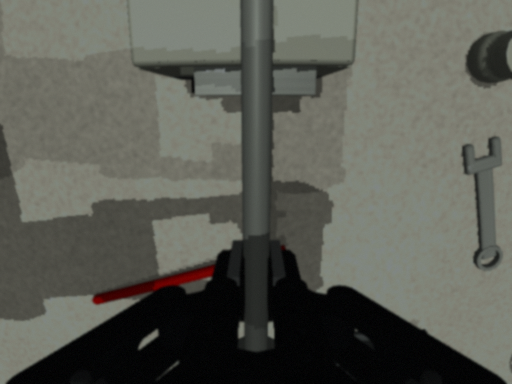

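View pics/t3.png

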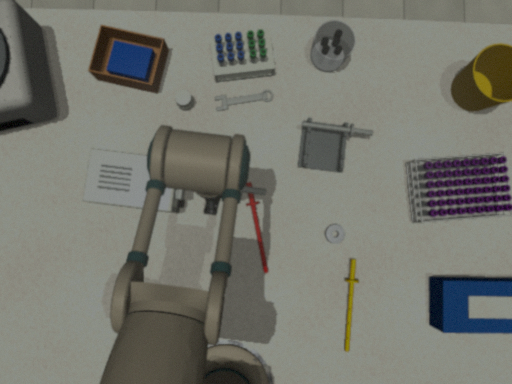

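Run:
```python
from h import *
im=cv2.imread('pics/w3.png'); cv2.imwrite('pics/w3c.png',cv2.resize(im[0:130,120:370],None,fx=3.2,fy=3.2,interpolation=cv2.INTER_CUBIC))
g=im.mean(2)
for r in (20,50):print(r,'L',g[r,122:140].astype(int),'R',g[r,348:366].astype(int))
for r in (78,85,90):print(r,'L',g[r,186:204].astype(int),'R',g[r,308:326].astype(int))
for c in (205,225,290,305): print(c,g[60:116,c].astype(int))
for c in (150,340): print(c,g[50:80,c].astype(int))
for r in (20,50,110,150,200,225):print(r,g[r,234:282].astype(int))
```

```text
20 L [128 127 126 128 125 119 108 108 116 124 127 128 128 127 129 128 129 128] R [127 128 129 128 127 121 112  98  95 106 121 129 130 128 128 126 125 125]
50 L [115 112 110 109 112 113 114 110 102  95  97 105 110 113 114 114 114 115] R [112 111 111 108  98  89  89 103 119 126 125 124 125 124 124 124 125 127]
78 L [ 22  21  19  20  17  13  11  35  68  91 102 105 103 104 105 103 104 104] R [ 96  96  96  94  95  94  88  75  57  44  44  48  52  67  88 103 109 109]
85 L [ 74  71  71  69  62  39  18  23  56  90 105 107 107 107 108 111 116 116] R [ 97  96  97  97  96  95  91  81  68  59  58  60  61  70  88 101 107 108]
90 L [116  96  79  75  67  46  24  18  54  98 113 116 118 117 117 118 117 117] R [ 94  94  94  95  94  92  87  75  64  57  58  60  60  73  93 106 110 111]
205 [ 93  86  79  66  53  41  40  44  47  55  74  99 110 108 106 104 106 105
 105 103 102 103 103 103 109 116 120 121 120 119 117 119 118 114 102  84
  79  85  96 111 121 126 128 129 127 127 130 129 128 129 127 127 128 125
 125 124]
225 [ 98  87  77  66  52  44  44  50  61  67  71  85 102 108 108 108 107 109
 107 104 106 10
[... 1260 characters left out ...]
10 [75 76 79 80 81 78 74 62 55 55 60 64 66 68 71 75 76 79 84 89 92 95 97 94
 90 84 80 78 74 73 71 68 66 64 59 54 51 48 53 58 58 58 58 58 59 60 62 62]
150 [108 109 108 109 108 108 102  84  66  59  58  63  65  68  70  73  75  79
  83  85  87  89  90  89  84  83  80  77  74  72  70  69  66  61  56  52
  50  62  86 100 104 104 106 108 109 110 111 112]
200 [74 74 75 74 77 77 75 70 61 55 57 60 66 67 70 73 76 77 79 81 83 82 84 83
 81 78 77 76 72 71 68 67 63 58 51 48 50 54 57 59 60 63 65 69 71 72 71 72]
225 [123 122 118  99  82  77  73  69  61  55  56  61  63  65  70  71  74  77
  81  79  82  81  82  80  80  78  75  73  71  72  68  66  61  57  49  48
  53  57  58  57  57  58  62  68  73  74  73  72]
```

View pics/w3c.png

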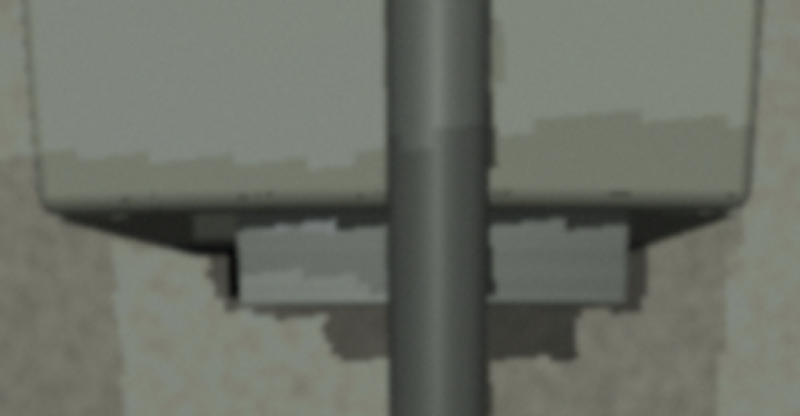

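Run:
```python
from h import *
a=np.load('w3.npy'); st=dict(position=a[:3],ee_rot=a[3:])
Rm=q2R(st['ee_rot'])
def tool(P): return (P-st['position'])@Rm
H=toz('wrist',[[128.3,20],[131.2,50],[356,20],[353.4,50]],.120,st); h=tool(H); print('housing',h.round(4))
print('side yaw rel tool', [np.degrees(np.arctan2(h[i,1]-h[j,1],h[i,0]-h[j,0])).round(2) for i,j in((0,1),(2,3))],'width',h[2,1]-h[0,1])
C=toz('wrist',[[194,85],[315.9,85],[205,94.3],[305,93.9],[194,94],[315.9,94]],.106,st); c=tool(C); print('carrier\n',c.round(4)); print('w',c[1,1]-c[0,1],'mid',(c[1]+c[0])/2)
F=tool(toz('wrist',[[150,62.3],[340,61.3]],.120,st)); print('front edge',F.round(4),np.degrees(np.arctan2(F[1,0]-F[0,0],F[1,1]-F[0,1])))
print('frontedge car',np.degrees(np.arctan2(c[3,0]-c[2,0],c[3,1]-c[2,1])))
z=st['position'][2]+.019
for r,l,rr in((20,240.0,272.7),(110,240.8,270.5),(150,241.5,270.6),(200,242,269)):
    print('spindle',tool(toz('wrist',[[(l+rr)/2,r],[l,r],[rr,r]],z,st)).round(4).tolist())
print('face centre world',((C[4]+C[5])/2))
```

```text
housing [[ 0.1198 -0.0654  0.0295]
 [ 0.105  -0.0652  0.0296]
 [ 0.1193  0.0525  0.0295]
 [ 0.1046  0.0522  0.0295]]
side yaw rel tool [np.float64(-1.0), np.float64(1.41)] width 0.1179449427432345
carrier
 [[ 0.0872 -0.0352  0.0436]
 [ 0.0872  0.0357  0.0435]
 [ 0.0819 -0.029   0.0436]
 [ 0.0822  0.0295  0.0435]
 [ 0.0822 -0.0354  0.0436]
 [ 0.0822  0.036   0.0435]]
w 0.07087811998193308 mid [0.0872129  0.00027363 0.04354303]
front edge [[ 0.0985 -0.0555  0.0296]
 [ 0.0988  0.0454  0.0295]] 0.14339714130707767
frontedge car 0.20454809104310892
spindle [[0.1073, 0.0009, -0.019], [0.1073, -0.0051, -0.019], [0.1073, 0.0069, -0.019]]
spindle [[0.0748, 0.0006, -0.019], [0.0748, -0.0052, -0.019], [0.0748, 0.0065, -0.019]]
spindle [[0.0589, 0.0008, -0.019], [0.0589, -0.0051, -0.019], [0.0589, 0.0067, -0.019]]
spindle [[0.0375, 0.0006, -0.019], [0.0375, -0.0052, -0.019], [0.0375, 0.0063, -0.019]]
face centre world [0.48744556 0.10559966 0.106     ]
```

Request:
servo_tool --increments '[{"slide": [-0.02, 0, 0], "spin": -0.2}, {"slide": [-0.03, 0, 0], "spin": 0}, {"slide": [-0.016, 0, 0.01], "spin": 0}, {"slide": [0, 0, 0.025], "spin": 0}, {"slide": [0, 0, 0.025], "spin": 0}, {"slide": [0, 0, 0.015], "spin": 0}, {"slide": [0, 0, 0.0085], "spin": 0}, {"slide": [0, 0, 0], "spin": 0}]'

```text
clock: 6.1
position: [0.4716, -0.041, 0.0654]
ee_rot: [-0.001, 0.74, 0.672, -0.001]
contact_force: [-0.1, 0.4, -0.9]
width: 0.0101
```

Request:
servo_tool --increments '[{"slide": [0, 0, 0], "spin": 0}, {"slide": [0, 0, 0], "spin": 0}, {"slide": [0, 0, 0], "spin": 0}, {"slide": [0, 0, 0], "spin": 0}]'

```text
clock: 6.5
position: [0.4726, -0.041, 0.0669]
ee_rot: [0.001, 0.74, 0.672, 0.0]
contact_force: [-0.3, 0.1, -1.6]
width: 0.0103
```

Run:
```python
from h import *
show(); cv2.imwrite('pics/t4.png',eyes.get_image('top'));  s=eyes.get_image('scene'); cv2.imwrite('pics/s4.png',cv2.resize(s[150:280,200:400],None,fx=4,fy=4,interpolation=cv2.INTER_CUBIC))
```

```text
t 6.5 pos [ 0.4726 -0.041   0.0669] yaw 84.5 z [ 1.3e-03 -4.0e-04 -1.0e+00] F [-0.35  0.11 -1.56] M [-0.006 -0.021  0.074] w 0.0103
```

View pics/s4.png

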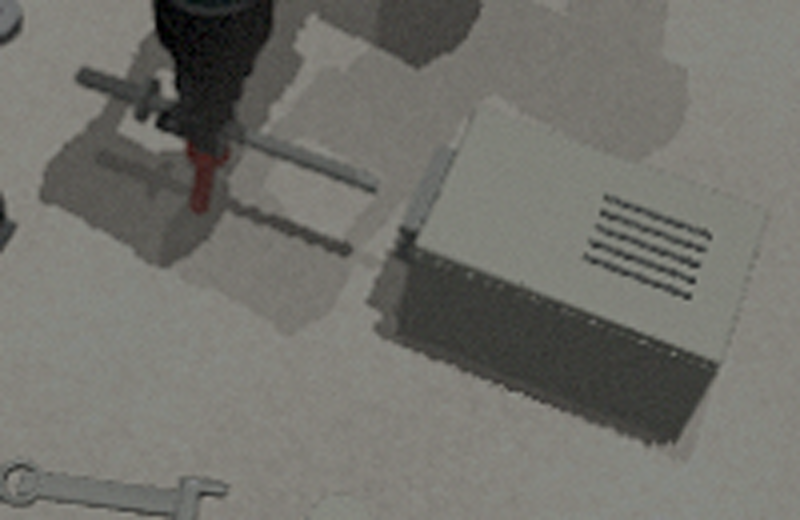

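Request:
servo_tool --increments '[{"slide": [0.01, 0, 0.001], "spin": 0}, {"slide": [0.01, 0, 0], "spin": 0}, {"slide": [0.006, 0, 0], "spin": 0}, {"slide": [0.003, 0, 0], "spin": 0}, {"slide": [0.002, 0, 0], "spin": 0}, {"slide": [0.002, 0, 0], "spin": 0}, {"slide": [0, 0, 0], "spin": 0}]'

```text
clock: 7.3
position: [0.4754, -0.0079, 0.0653]
ee_rot: [0.0, 0.74, 0.672, -0.0]
contact_force: [-0.2, 0.1, -2.2]
width: 0.01
```

Run:
```python
from h import *
show()
```

```text
t 7.3 pos [ 0.4754 -0.0079  0.0653] yaw 84.51 z [-0.e+00 -1.e-04 -1.e+00] F [-0.23  0.06 -2.22] M [ 0.024 -0.03   0.014] w 0.01
```

Request:
servo_tool --increments '[{"slide": [0.0015, 0, -0.0005], "spin": 0}, {"slide": [0.0015, 0, 0], "spin": 0}, {"slide": [0.0015, 0, 0], "spin": 0}, {"slide": [0.001, 0, 0], "spin": 0}, {"slide": [0, 0, 0], "spin": 0}]'

```text
clock: 7.8
position: [0.4759, -0.0025, 0.0658]
ee_rot: [0.0, 0.74, 0.672, -0.0]
contact_force: [-0.1, 0.1, -2.5]
width: 0.0102
```

Request:
servo_tool --increments '[{"slide": [0.001, 0, 0], "spin": 0}, {"slide": [0.001, 0, 0], "spin": 0}, {"slide": [0, 0, 0], "spin": 0}]'

```text
clock: 8.1
position: [0.4761, -0.0005, 0.0658]
ee_rot: [0.0, 0.74, 0.672, -0.0]
contact_force: [0.4, -0.1, -1.5]
width: 0.0098
```

Request:
servo_tool --increments '[{"slide": [0.001, 0, 0], "spin": 0}, {"slide": [0.001, 0, 0], "spin": 0}, {"slide": [0, 0, 0], "spin": 0}]'

```text
clock: 8.4
position: [0.4763, 0.0015, 0.0658]
ee_rot: [0.0, 0.74, 0.672, -0.0]
contact_force: [-0.0, -0.2, -1.2]
width: 0.0103
```

Request:
servo_tool --increments '[{"slide": [0.001, 0, 0], "spin": 0}, {"slide": [0.001, 0, 0], "spin": 0}, {"slide": [0, 0, 0], "spin": 0}]'

```text
clock: 8.7
position: [0.4765, 0.0035, 0.0658]
ee_rot: [0.0, 0.74, 0.672, -0.0]
contact_force: [0.2, -0.3, -1.1]
width: 0.01
```

Request:
servo_tool --increments '[{"slide": [0.001, 0, 0], "spin": 0}, {"slide": [0.001, 0, 0], "spin": 0}, {"slide": [0.001, 0, 0], "spin": 0}, {"slide": [0, 0, 0], "spin": 0}]'

```text
clock: 9.1
position: [0.4768, 0.0065, 0.0658]
ee_rot: [0.0, 0.74, 0.672, -0.0]
contact_force: [0.2, 0.6, -2.0]
width: 0.0103
```

Request:
servo_tool --increments '[{"slide": [0.001, 0, 0], "spin": 0}, {"slide": [0.001, 0, 0], "spin": 0}, {"slide": [0.001, 0, 0], "spin": 0}, {"slide": [0, 0, 0], "spin": 0}]'

```text
clock: 9.5
position: [0.4771, 0.0094, 0.0658]
ee_rot: [0.0, 0.74, 0.672, -0.0]
contact_force: [-0.7, 0.2, -1.1]
width: 0.0101
```

Run:
```python
from h import *
show()
```

```text
t 9.5 pos [0.4771 0.0094 0.0658] yaw 84.51 z [ 0. -0. -1.] F [-0.67  0.17 -1.13] M [0.013 0.001 0.013] w 0.0101
```

Request:
servo_tool --increments '[{"slide": [0.002, 0, 0], "spin": 0}, {"slide": [0.002, 0, 0], "spin": 0}, {"slide": [0.002, 0, 0], "spin": 0}, {"slide": [0.002, 0, 0], "spin": 0}, {"slide": [0, 0, 0], "spin": 0}]'

```text
clock: 10.0
position: [0.4779, 0.0176, 0.0658]
ee_rot: [0.0, 0.74, 0.672, 0.0]
contact_force: [-1.0, 0.3, -0.8]
width: 0.0103
```

Request:
servo_tool --increments '[{"slide": [0.002, 0, 0], "spin": 0}, {"slide": [0.002, 0, 0], "spin": 0}, {"slide": [0.002, 0, 0], "spin": 0}, {"slide": [0.002, 0, 0], "spin": 0}, {"slide": [0, 0, 0], "spin": 0}]'

```text
clock: 10.5
position: [0.4786, 0.0255, 0.0658]
ee_rot: [0.0, 0.74, 0.672, 0.0]
contact_force: [0.6, 0.1, -1.2]
width: 0.0102
```

Run:
```python
from h import *
show()
st=manip.get_state(); im=eyes.get_image('wrist'); cv2.imwrite('pics/w5.png',im)
```

```text
t 10.5 pos [0.4786 0.0255 0.0658] yaw 84.51 z [ 0.  0. -1.] F [ 0.6   0.07 -1.24] M [ 0.038 -0.015  0.029] w 0.0102
```

View pics/w5.png

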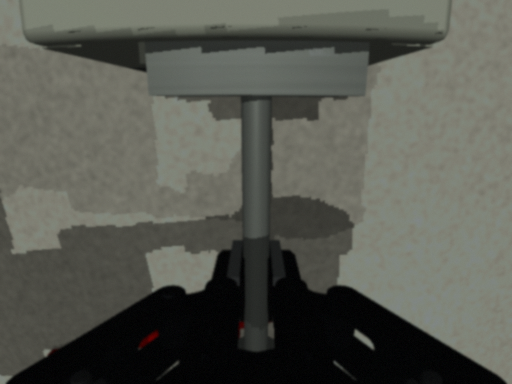

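Request:
servo_tool --increments '[{"slide": [0.003, 0, 0], "spin": 0}, {"slide": [0.003, 0, 0], "spin": 0}, {"slide": [0.003, 0, 0], "spin": 0}, {"slide": [0.003, 0, 0], "spin": 0}, {"slide": [0, 0, 0], "spin": 0}]'

```text
clock: 11.05
position: [0.4798, 0.0376, 0.0658]
ee_rot: [0.0, 0.74, 0.673, 0.0]
contact_force: [0.8, 0.0, -1.8]
width: 0.0101
```

Request:
servo_tool --increments '[{"slide": [0.003, 0, 0], "spin": 0}, {"slide": [0.003, 0, 0], "spin": 0}, {"slide": [0.003, 0, 0], "spin": 0}, {"slide": [0.003, 0, 0], "spin": 0}, {"slide": [0, 0, 0], "spin": 0}]'

```text
clock: 11.55
position: [0.4809, 0.0495, 0.0658]
ee_rot: [0.0, 0.74, 0.673, 0.0]
contact_force: [0.1, -0.5, -0.6]
width: 0.0102
```

Request:
servo_tool --increments '[{"slide": [0.003, 0, 0], "spin": 0}, {"slide": [0.003, 0, 0], "spin": 0}, {"slide": [0.003, 0, 0], "spin": 0}, {"slide": [0.003, 0, 0], "spin": 0}, {"slide": [0, 0, 0], "spin": 0}]'

```text
clock: 12.05
position: [0.4821, 0.0615, 0.0658]
ee_rot: [-0.0, 0.74, 0.673, 0.0]
contact_force: [0.3, -0.4, -1.2]
width: 0.0104
```

Run:
```python
from h import *
show()
st=manip.get_state(); im=eyes.get_image('wrist'); cv2.imwrite('pics/w6.png',im)
g=im.mean(2)
for c in (190,210,310): print(c,g[60:200:2,c].astype(int))
```

```text
t 12.05 pos [0.4821 0.0615 0.0658] yaw 84.53 z [ 0.  0. -1.] F [ 0.29 -0.36 -1.21] M [ 0.027 -0.016 -0.015] w 0.0104
190 [104 103 104 104 104 102 104 103 104 105 104 105 104 105 104 104 103 104
 105 104 104 104 103 104 105 104 105 104 105 104 104 110 114 115 119 122
 122 121 122 121 122 122 123 121 122 121 121 121 122 120 113 100  87  88
 117 109 107 108 107 105 104 105 106 104 104 104 103 100 101 101]
210 [103 105 103 103 105 105 104 103 104 103 103 104 104 104 104 104 104 103
 105 103 105 105 103 103 104 103 104 103 106 103 105 105 104 104 104 103
 103 104 105 104 104 102 104 104 103 104 104 104 104 102  96  84  73  78
 109 109 110 109 108 106 106 105 104 105 105 105 104 101 103 103]
310 [103 104 102 103 103 104 105 104 104 103 104 104 103 103 105 105 104 103
 104 104 103 104 103 103 103 104 103 105 103 104 103 103 104 104 103 103
 103 103 104 102 103 105 104 105 104 104 105 103 104 104  97  85  74  66
  85  87  88  87  85  85  83  84  84  87  85  83  81  79  83  84]
```

View pics/w6.png

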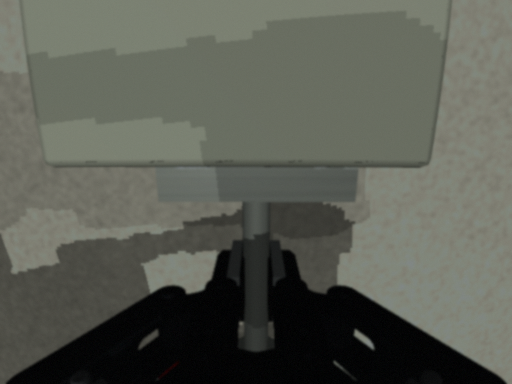

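Request:
servo_tool --increments '[{"slide": [0.002, 0, 0], "spin": 0}, {"slide": [0.002, 0, 0], "spin": 0}, {"slide": [0.002, 0, 0], "spin": 0}, {"slide": [0, 0, 0], "spin": 0}, {"slide": [0, 0, 0], "spin": 0}]'

```text
clock: 12.6
position: [0.4826, 0.0671, 0.0658]
ee_rot: [0.0, 0.74, 0.672, -0.0]
contact_force: [-0.4, 0.0, -1.1]
width: 0.01
```

Request:
servo_tool --increments '[{"slide": [0, 0, 0], "spin": 0}, {"slide": [0, 0, 0], "spin": 0}, {"slide": [0, 0, 0], "spin": 0}, {"slide": [0, 0, 0], "spin": 0}, {"slide": [0, 0, 0], "spin": 0}]' --hand 0.5

```text
clock: 13.1
position: [0.4827, 0.067, 0.0658]
ee_rot: [0.0, 0.74, 0.672, 0.0]
contact_force: [0.1, -0.1, 0.2]
width: 0.0429
```

Run:
```python
from h import *
show()
st=manip.get_state(); im=eyes.get_image('wrist'); cv2.imwrite('pics/w7.png',im)
s=eyes.get_image('scene'); cv2.imwrite('pics/s7.png',cv2.resize(s[150:280,220:400],None,fx=4,fy=4,interpolation=cv2.INTER_CUBIC))
```

```text
t 13.1 pos [0.4827 0.067  0.0658] yaw 84.5 z [ 2.e-04 -1.e-04 -1.e+00] F [ 0.1  -0.08  0.16] M [ 0.031  0.027 -0.041] w 0.0429
```

View pics/w7.png

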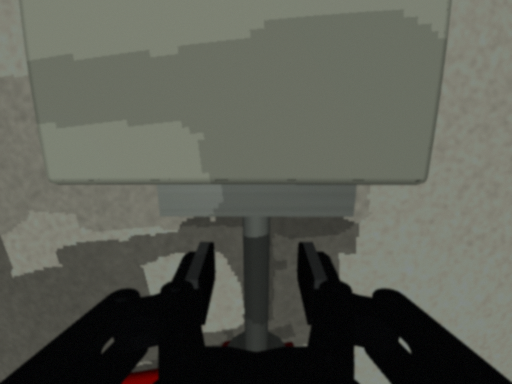

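View pics/s7.png

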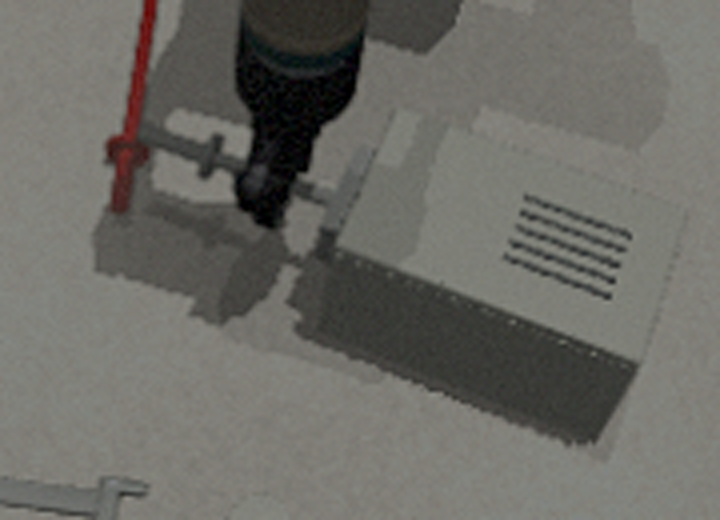

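Request:
servo_tool --increments '[{"slide": [0, 0, -0.015], "spin": 0}, {"slide": [0, 0, -0.03], "spin": 0}, {"slide": [0, 0, -0.03], "spin": 0}, {"slide": [-0.02, 0, -0.01], "spin": 0}, {"slide": [-0.03, 0, 0], "spin": 0}, {"slide": [-0.03, 0, 0], "spin": 0}, {"slide": [0, 0, 0], "spin": 0}, {"slide": [0, 0, 0], "spin": 0}]'

```text
clock: 14.0
position: [0.4749, -0.0128, 0.1508]
ee_rot: [-0.0, 0.741, 0.672, 0.0]
contact_force: [-0.1, -0.2, 0.6]
width: 0.0425
```

Request:
servo_tool --increments '[{"slide": [0, 0, 0], "spin": 0}, {"slide": [0, 0, 0], "spin": 0}, {"slide": [0, 0, 0], "spin": 0}]'

```text
clock: 14.3
position: [0.475, -0.0118, 0.1507]
ee_rot: [-0.0, 0.74, 0.673, -0.0]
contact_force: [0.4, 0.4, 0.5]
width: 0.0427
```

Run:
```python
from h import *
show()
st=manip.get_state(); im=eyes.get_image('wrist'); cv2.imwrite('pics/w8.png',im)
np.save('w8.npy',np.r_[st['position'],st['ee_rot']])
```

```text
t 14.3 pos [ 0.475  -0.0118  0.1507] yaw 84.57 z [-2.e-04  1.e-04 -1.e+00] F [0.43 0.4  0.45] M [ 0.049 -0.042  0.009] w 0.0427
```

View pics/w8.png

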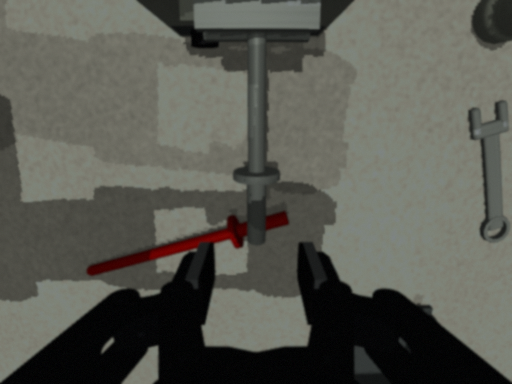

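Run:
```python
from h import *
a=np.load('w8.npy'); st=dict(position=a[:3],ee_rot=a[3:]); Rm=q2R(st['ee_rot'])
im=cv2.imread('pics/w8.png'); g=im.mean(2)
for r in (60,110,150,205,225): print(r,g[r,240:276].astype(int))
print(g[232:252,257].astype(int)); print(g[155:200,240].astype(int)); print(g[30:46,220].astype(int))
t=lambda px,z:((toz('wrist',px,z,st)-st['position'])@Rm).round(4)
for z in (.085,.078): print(t([[257,244],[256.5,225],[256.8,205],[257.5,150],[257.5,60]],z))
print('face',t([[220,38]],.106)) 
cv2.imwrite('pics/w8c.png',cv2.resize(im[20:260,190:330],None,fx=2.5,fy=2.5,interpolation=cv2.INTER_CUBIC))
```

```text
60 [54 55 55 57 56 56 54 52 54 58 63 68 72 78 85 92 96 93 84 78 73 71 67 61
 53 50 53 56 56 55 55 55 56 55 56 57]
110 [124 125 124 122 122 121 115  97  77  70  74  79  84  87  88  89  90  88
  81  76  71  68  63  58  52  50  56  70  83  99 107 110 109 108 108 105]
150 [105 102 100 104 104 107 102  92  72  62  62  67  71  75  80  83  84  83
  78  74  70  68  61  56  50  52  57  68  85  99 107 108 109 108 108 108]
205 [69 69 70 70 72 70 59 46 35 37 37 37 39 39 39 39 39 38 38 40 38 39 38 35
 37 45 60 70 72 72 70 68 67 66 64 62]
225 [16 17 17 17 19 20 24 30 38 42 43 43 41 39 39 39 40 39 40 39 39 37 36 33
 30 29 25 23 24 21 22 22 22 20 22 19]
[50 50 50 50 50 50 48 51 49 49 50 50 53 61 69 74 76 74 76 76]
[104 105 107 109 108 106 107 107 109 110 108  95  71  48  36  36  35  36
  37  41  52  60  64  66  66  66  68  78  98 115 121 123 120 122 123 115
  97  80  72  71  72  72  71  70  70]
[30 30 36 39 39 40 44 46 47 40 34 36 48 55 54 55]
[[-0.0255  0.0017  0.0657]
 [-0.01    0.0013  0.0657]
 [ 0.0057  0.0015  0.0657]
 [ 0.0456  0.002   0.0657]
 [ 0.1033  0.0019  0.0657]]
[[-0.029   0.0017  0.0727]
 [-0.0129  0.0013  0.0727]
 [ 0.0033  0.0015  0.0727]
 [ 0.0445  0.002   0.0727]
 [ 0.1042  0.0019  0.0727]]
face [[ 0.1127 -0.0194  0.0447]]
```

View pics/w8c.png

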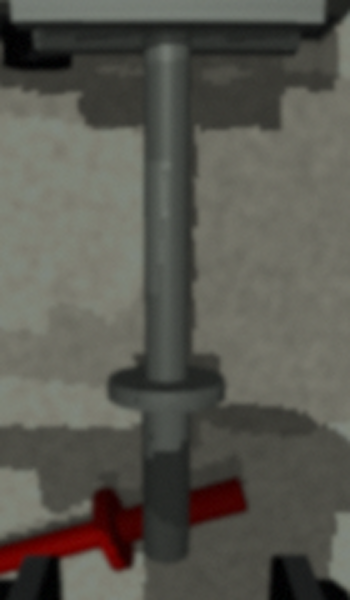

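Request:
servo_tool --increments '[{"slide": [-0.002, 0.0007, 0.015], "spin": 0.05}, {"slide": [0, 0, 0.025], "spin": 0}, {"slide": [0, 0, 0.02], "spin": 0}, {"slide": [0, 0, 0.015], "spin": 0}, {"slide": [0, 0, 0.008], "spin": 0}, {"slide": [0, 0, 0.005], "spin": 0}, {"slide": [0, 0, 0], "spin": 0}, {"slide": [0, 0, 0], "spin": 0}]'

```text
clock: 15.15
position: [0.476, -0.0147, 0.0633]
ee_rot: [0.001, 0.74, 0.672, 0.0]
contact_force: [0.2, -0.4, -0.1]
width: 0.0426
```

Run:
```python
from h import *
show()
st=manip.get_state(); im=eyes.get_image('wrist'); cv2.imwrite('pics/w9.png',im)
```

```text
t 15.15 pos [ 0.476  -0.0147  0.0633] yaw 84.46 z [ 1.2e-03 -3.0e-04 -1.0e+00] F [ 0.23 -0.35 -0.1 ] M [-0.025 -0.029 -0.036] w 0.0426
```

View pics/w9.png

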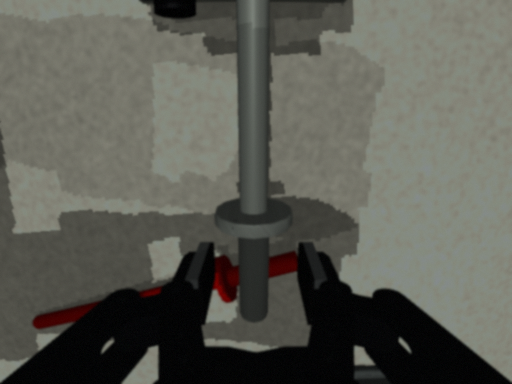

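Request:
servo_tool --increments '[{"slide": [0, -0.001, 0.0005], "spin": 0}, {"slide": [0, 0, 0], "spin": 0}]'

```text
clock: 15.4
position: [0.4745, -0.0145, 0.0627]
ee_rot: [0.0, 0.741, 0.672, 0.0]
contact_force: [-0.6, -0.2, -0.8]
width: 0.0429
```

Request:
servo_tool --increments '[{"slide": [0, 0, 0], "spin": 0}, {"slide": [0, 0, 0], "spin": 0}, {"slide": [0, 0, 0], "spin": 0}, {"slide": [0, 0, 0], "spin": 0}, {"slide": [0, 0, 0], "spin": 0}, {"slide": [0, 0, 0], "spin": 0}]' --hand 0 --newtons 40

```text
clock: 16.0
position: [0.4746, -0.0146, 0.0624]
ee_rot: [0.0, 0.741, 0.672, 0.0]
contact_force: [0.7, 0.4, 1.1]
width: 0.0128
```

Run:
```python
from h import *
show()
```

```text
t 16.0 pos [ 0.4746 -0.0146  0.0624] yaw 84.45 z [ 3.e-04 -2.e-04 -1.e+00] F [0.67 0.41 1.12] M [-0.021 -0.059 -0.041] w 0.0128
```

Request:
servo_tool --increments '[{"slide": [0, 0, -0.001], "spin": 0}, {"slide": [0, 0, -0.001], "spin": 0}, {"slide": [0, 0, 0], "spin": 0}, {"slide": [0, 0, 0], "spin": 0}]'

```text
clock: 16.4
position: [0.4743, -0.0145, 0.0642]
ee_rot: [-0.0, 0.741, 0.672, -0.0]
contact_force: [-0.0, -0.8, -1.2]
width: 0.012
```

Request:
servo_tool --increments '[{"slide": [0, 0, -0.001], "spin": 0}, {"slide": [0, 0, -0.0005], "spin": 0}, {"slide": [0, 0, 0], "spin": 0}, {"slide": [0, 0, 0], "spin": 0}]'

```text
clock: 16.8
position: [0.4744, -0.0145, 0.0658]
ee_rot: [-0.0, 0.74, 0.672, -0.0]
contact_force: [-0.5, 0.4, -1.6]
width: 0.0125
```

Run:
```python
from h import *
show()
```

```text
t 16.8 pos [ 0.4744 -0.0145  0.0658] yaw 84.45 z [-1.e-04 -1.e-04 -1.e+00] F [-0.53  0.35 -1.63] M [-0.11  -0.042 -0.047] w 0.0125
```

Request:
servo_tool --increments '[{"slide": [0.002, 0, 0], "spin": 0}, {"slide": [0.002, 0, 0], "spin": 0}, {"slide": [0.002, 0, 0], "spin": 0}, {"slide": [0.002, 0, 0], "spin": 0}, {"slide": [0, 0, 0], "spin": 0}]'

```text
clock: 17.3
position: [0.4753, -0.0062, 0.0658]
ee_rot: [0.0, 0.74, 0.672, 0.0]
contact_force: [0.4, -0.2, -2.0]
width: 0.0129
```

Request:
servo_tool --increments '[{"slide": [0.002, 0, 0], "spin": 0}, {"slide": [0.002, 0, 0], "spin": 0}, {"slide": [0.002, 0, 0], "spin": 0}, {"slide": [0.002, 0, 0], "spin": 0}, {"slide": [0, 0, 0], "spin": 0}]'

```text
clock: 17.8
position: [0.4761, 0.0005, 0.0658]
ee_rot: [0.001, 0.74, 0.672, -0.001]
contact_force: [-0.1, -5.5, -2.0]
width: 0.0128
```

Run:
```python
from h import *
show()
```

```text
t 17.8 pos [0.4761 0.0005 0.0658] yaw 84.51 z [ 1.e-04 -2.e-03 -1.e+00] F [-0.06 -5.54 -1.96] M [-0.866  0.102  0.018] w 0.0128
```

Request:
servo_tool --increments '[{"slide": [0.002, 0, 0], "spin": 0}, {"slide": [0.002, 0, 0], "spin": 0}, {"slide": [0.002, 0, 0], "spin": 0}, {"slide": [0.002, 0, 0], "spin": 0}, {"slide": [0, 0, 0], "spin": 0}]'

```text
clock: 18.3
position: [0.4768, 0.0087, 0.0658]
ee_rot: [0.001, 0.74, 0.672, -0.0]
contact_force: [-1.4, -5.1, -2.5]
width: 0.0125
```

Request:
servo_tool --increments '[{"slide": [0.002, 0, 0], "spin": 0}, {"slide": [0.002, 0, 0], "spin": 0}, {"slide": [0.002, 0, 0], "spin": 0}, {"slide": [0.002, 0, 0], "spin": 0}, {"slide": [0, 0, 0], "spin": 0}]'

```text
clock: 18.8
position: [0.4775, 0.0169, 0.0658]
ee_rot: [0.0, 0.74, 0.672, -0.0]
contact_force: [-0.5, -5.7, -1.9]
width: 0.0125
```

Run:
```python
from h import *
show()
```

```text
t 18.8 pos [0.4775 0.0169 0.0658] yaw 84.47 z [-1.e-04 -8.e-04 -1.e+00] F [-0.51 -5.67 -1.87] M [-0.916  0.054 -0.007] w 0.0125
```

Request:
servo_tool --increments '[{"slide": [0.0025, 0, 0], "spin": 0}, {"slide": [0.0025, 0, 0], "spin": 0}, {"slide": [0.0025, 0, 0], "spin": 0}, {"slide": [0.0025, 0, 0], "spin": 0}, {"slide": [0, 0, 0], "spin": 0}]'

```text
clock: 19.3
position: [0.4785, 0.0271, 0.0658]
ee_rot: [0.0, 0.74, 0.672, -0.0]
contact_force: [0.1, -4.0, -2.0]
width: 0.0119
```

Request:
servo_tool --increments '[{"slide": [0.0025, 0, 0], "spin": 0}, {"slide": [0.0025, 0, 0], "spin": 0}, {"slide": [0.0025, 0, 0], "spin": 0}, {"slide": [0.0025, 0, 0], "spin": 0}, {"slide": [0, 0, 0], "spin": 0}]'

```text
clock: 19.8
position: [0.4794, 0.0371, 0.0658]
ee_rot: [0.0, 0.74, 0.672, -0.0]
contact_force: [0.1, -3.6, -2.1]
width: 0.0127
```

Run:
```python
from h import *
show()
```

```text
t 19.8 pos [0.4794 0.0371 0.0658] yaw 84.46 z [-2.e-04 -3.e-04 -1.e+00] F [ 0.14 -3.63 -2.08] M [-0.834  0.009 -0.024] w 0.0127
```

Request:
servo_tool --increments '[{"slide": [0.0025, 0, 0], "spin": 0}, {"slide": [0.0025, 0, 0], "spin": 0}, {"slide": [0.0025, 0, 0], "spin": 0}, {"slide": [0.0025, 0, 0], "spin": 0}, {"slide": [0, 0, 0], "spin": 0}]'

```text
clock: 20.3
position: [0.4804, 0.0471, 0.0658]
ee_rot: [0.0, 0.74, 0.672, -0.0]
contact_force: [-0.4, -4.6, -1.2]
width: 0.0124
```

Request:
servo_tool --increments '[{"slide": [0.0025, 0, 0], "spin": 0}, {"slide": [0.0025, 0, 0], "spin": 0}, {"slide": [0.0025, 0, 0], "spin": 0}, {"slide": [0.0025, 0, 0], "spin": 0}, {"slide": [0, 0, 0], "spin": 0}]'

```text
clock: 20.8
position: [0.4814, 0.057, 0.0658]
ee_rot: [0.0, 0.74, 0.672, -0.0]
contact_force: [-0.4, -5.2, -1.7]
width: 0.0125
```

Run:
```python
from h import *
show()
st=manip.get_state(); im=eyes.get_image('wrist'); cv2.imwrite('pics/w10.png',im)
```

```text
t 20.8 pos [0.4814 0.057  0.0658] yaw 84.47 z [-0.e+00 -3.e-04 -1.e+00] F [-0.36 -5.15 -1.67] M [-0.859  0.076  0.009] w 0.0125
```

View pics/w10.png

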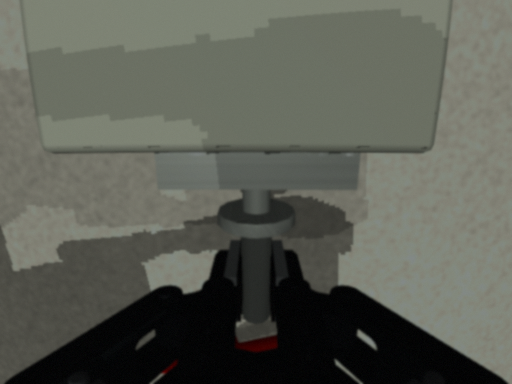

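Request:
servo_tool --increments '[{"slide": [0.002, 0, 0], "spin": 0}, {"slide": [0.002, 0, 0], "spin": 0}, {"slide": [0.002, 0, 0], "spin": 0}, {"slide": [0.002, 0, 0], "spin": 0}, {"slide": [0.002, 0, 0], "spin": 0}, {"slide": [0, 0, 0], "spin": 0}]'

```text
clock: 21.45
position: [0.4824, 0.0668, 0.0659]
ee_rot: [0.0, 0.74, 0.672, -0.0]
contact_force: [0.4, -5.5, 0.1]
width: 0.0125
```

Request:
servo_tool --increments '[{"slide": [0.001, 0, 0], "spin": 0}, {"slide": [0.001, 0, 0], "spin": 0}, {"slide": [0.001, 0, 0], "spin": 0}, {"slide": [0, 0, 0], "spin": 0}]'

```text
clock: 21.85
position: [0.4827, 0.0696, 0.0659]
ee_rot: [0.0, 0.74, 0.672, -0.0]
contact_force: [-0.1, -5.7, -0.3]
width: 0.0127
```

Request:
servo_tool --increments '[{"slide": [0.001, 0, 0], "spin": 0}, {"slide": [0.001, 0, 0], "spin": 0}, {"slide": [0, 0, 0], "spin": 0}]'

```text
clock: 22.15
position: [0.4829, 0.0715, 0.0659]
ee_rot: [0.0, 0.74, 0.672, -0.0]
contact_force: [-0.9, -5.3, 0.0]
width: 0.0128
```

Request:
servo_tool --increments '[{"slide": [0.001, 0, 0], "spin": 0}, {"slide": [0.001, 0, 0], "spin": 0}, {"slide": [0, 0, 0], "spin": 0}]'

```text
clock: 22.45
position: [0.483, 0.0721, 0.0659]
ee_rot: [0.001, 0.74, 0.673, -0.001]
contact_force: [-0.7, -11.1, 0.4]
width: 0.0127
```

Request:
servo_tool --increments '[{"slide": [0.001, 0, 0], "spin": 0}, {"slide": [0, 0, 0], "spin": 0}]'

```text
clock: 22.65
position: [0.4829, 0.0721, 0.0659]
ee_rot: [0.002, 0.74, 0.673, -0.002]
contact_force: [-1.0, -14.5, 0.1]
width: 0.0121
```

Request:
servo_tool --increments '[{"slide": [0.001, 0, 0], "spin": 0}, {"slide": [0, 0, 0], "spin": 0}]'

```text
clock: 22.85
position: [0.4829, 0.0721, 0.0659]
ee_rot: [0.002, 0.739, 0.673, -0.003]
contact_force: [-1.2, -17.2, 0.2]
width: 0.0125
```

Run:
```python
from h import *
show()
st=manip.get_state(); im=eyes.get_image('wrist'); cv2.imwrite('pics/w11.png',im)
```

```text
t 22.85 pos [0.4829 0.0721 0.0659] yaw 84.63 z [-0.001  -0.0074 -1.    ] F [ -1.19 -17.23   0.17] M [-2.843  0.107 -0.12 ] w 0.0125
```

View pics/w11.png

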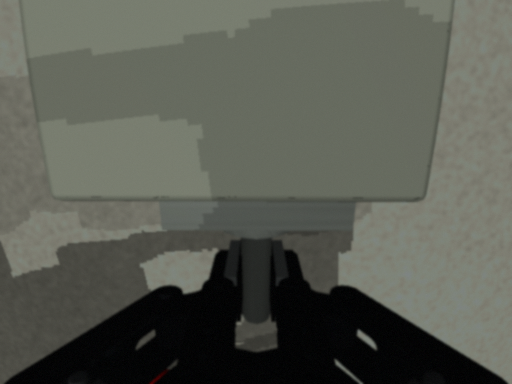

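Request:
servo_tool --increments '[{"slide": [-0.001, 0, 0], "spin": 0}, {"slide": [-0.001, 0, 0], "spin": 0}, {"slide": [0, 0, 0], "spin": 0}]'

```text
clock: 23.2
position: [0.483, 0.0721, 0.0659]
ee_rot: [0.001, 0.74, 0.672, -0.001]
contact_force: [-1.0, -10.6, -0.1]
width: 0.0123
```

Run:
```python
from h import *
show()
im=cv2.imread('pics/w11.png'); cv2.imwrite('pics/w11c.png',cv2.resize(im[190:350,180:340],None,fx=3.7,fy=3.7,interpolation=cv2.INTER_CUBIC))
s=eyes.get_image('scene'); cv2.imwrite('pics/s11.png',cv2.resize(s[160:250,270:370],None,fx=6,fy=6,interpolation=cv2.INTER_CUBIC))
```

```text
t 23.2 pos [0.483  0.0721 0.0659] yaw 84.52 z [-3.0e-04 -3.3e-03 -1.0e+00] F [ -1.02 -10.6   -0.12] M [-1.788e+00  1.050e-01 -1.000e-03] w 0.0123
```

View pics/w11c.png

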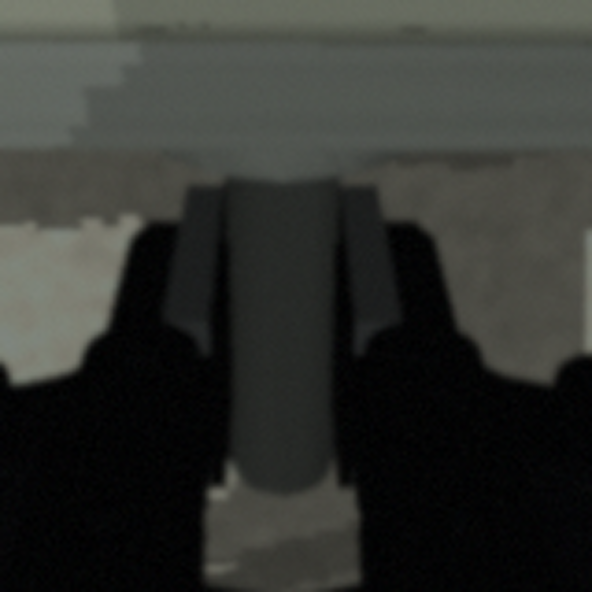

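View pics/s11.png

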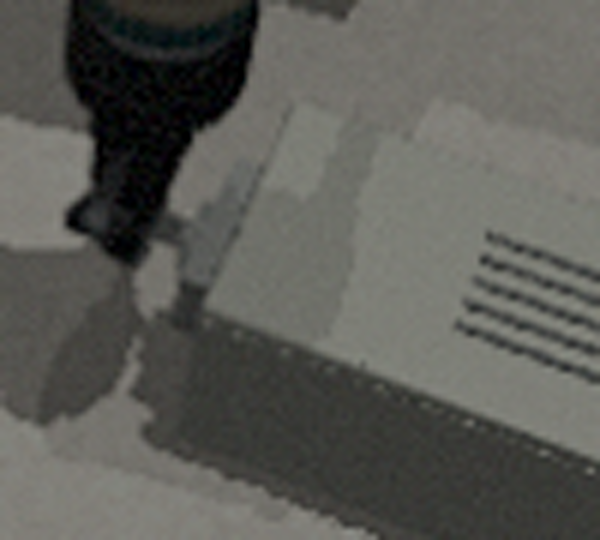

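Request:
servo_tool --increments '[{"slide": [-0.0008, 0, 0], "spin": 0}, {"slide": [0, 0, 0], "spin": 0}]'

```text
clock: 23.45
position: [0.4829, 0.0721, 0.0659]
ee_rot: [0.001, 0.74, 0.672, -0.001]
contact_force: [-0.7, -8.9, 0.6]
width: 0.0126
```

Request:
servo_tool --increments '[{"slide": [0, 0, 0], "spin": 0}, {"slide": [0, 0, 0], "spin": 0}, {"slide": [0, 0, 0], "spin": 0}, {"slide": [0, 0, 0], "spin": 0}, {"slide": [0, 0, 0], "spin": 0}]' --hand 0.5

```text
clock: 23.95
position: [0.483, 0.0736, 0.0658]
ee_rot: [-0.0, 0.741, 0.672, 0.0]
contact_force: [-0.0, 0.7, 0.8]
width: 0.0425
```

Request:
servo_tool --increments '[{"slide": [0, 0, -0.01], "spin": 0}, {"slide": [0, 0, -0.02], "spin": 0}, {"slide": [0, 0, -0.03], "spin": 0}, {"slide": [-0.015, 0, -0.03], "spin": 0}, {"slide": [-0.03, 0, 0], "spin": 0}, {"slide": [-0.02, 0, 0], "spin": 0}, {"slide": [0, 0, 0], "spin": 0}, {"slide": [0, 0, 0], "spin": 0}]'

```text
clock: 24.75
position: [0.4768, 0.0087, 0.1563]
ee_rot: [-0.0, 0.741, 0.672, 0.0]
contact_force: [-0.9, 0.9, 0.5]
width: 0.0428
```

Run:
```python
from h import *
show()
st=manip.get_state(); im=eyes.get_image('wrist'); cv2.imwrite('pics/w12.png',im)
np.save('w12.npy',np.r_[st['position'],st['ee_rot']])
cv2.imwrite('pics/s12.png',eyes.get_image('scene'))
```

```text
t 24.75 pos [0.4768 0.0087 0.1563] yaw 84.37 z [ 7.e-04  7.e-04 -1.e+00] F [-0.89  0.88  0.53] M [-0.036  0.032  0.022] w 0.0428
```

View pics/w12.png

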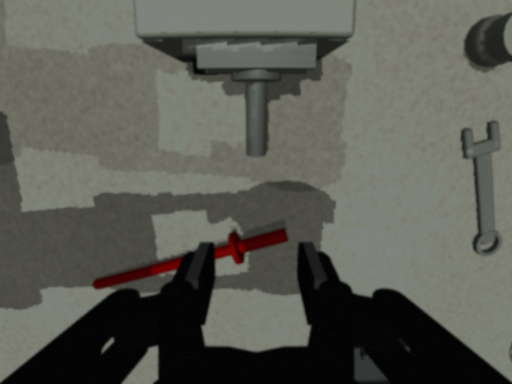

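View pics/s12.png

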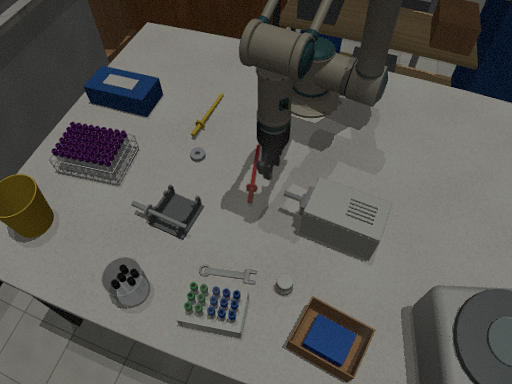

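Run:
```python
from h import *
a=np.load('w12.npy'); st=dict(position=a[:3],ee_rot=a[3:]); Rm=q2R(st['ee_rot'])
im=cv2.imread('pics/w12.png'); g=im.mean(2); print(g[148:166,256].astype(int)); print(g[60:76,215].astype(int),g[60:90,256].astype(int))
t=lambda px,z:((toz('wrist',px,z,st)-st['position'])@Rm).round(4)
print(t([[256,156.5]],.085),t([[256,156.5]],.078),t([[215,68]],.106))
cv2.imwrite('pics/w12c.png',cv2.resize(im[30:170,190:325],None,fx=4.2,fy=4.2,interpolation=cv2.INTER_CUBIC))
```

```text
[ 80  79  79  80  80  79  79  80  88  98 106 108 109 110 108 105 104 103]
[104 103 102 101 102 100  99  83  59  40  36  36  33  29  42  60] [102 103 101 102 102 104  97  79  64  75  92 100 101  99  96  95  95  86
  72  49  40  47  68  86  93  96  97  96  97  96]
[[0.0401 0.0009 0.0713]] [[0.0388 0.0009 0.0783]] [[ 0.0971 -0.0235  0.0503]]
```

View pics/w12c.png

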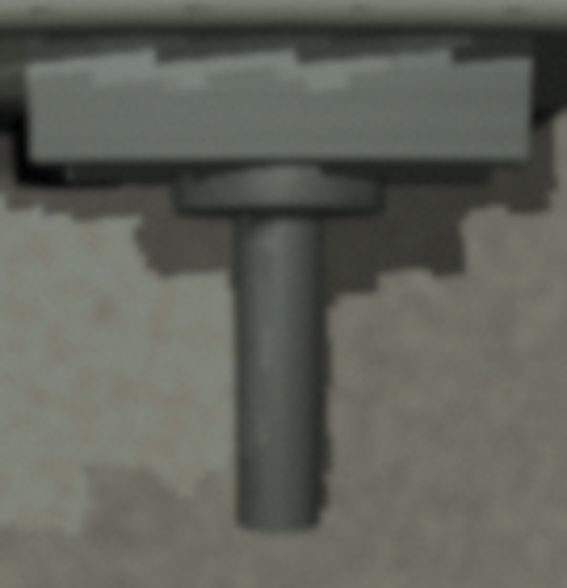

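```bash
python3 -c "
from rig import manip
print(manip.sign_off())"
```

```text
the job is handed in; nothing more can be done
None
```

The long spindle is home in the drive: its flange sits flat against the steel carrier, the arm is clear of it, and I handed the job in at about 25 s.

- **Partway:** I took the spindle by its shank from the stand. It entered the bore without needing to be felt for, since the carrier's centre found in the camera pictures was close enough. I let go at about 82 mm deep, and it stayed in place.
- **Home:** I gripped it again by the handle, raised it about 3.5 mm to level it, and pushed. It met the follower at about 97 mm and pushed it along with about 5 N. It then stopped dead against the carrier, and I pressed to at most about 17 N at the wrist before easing off and letting go.
- **Last checks:** After letting go, the wrist picture shows no gap between flange and carrier. The handle end measures 57 mm in front of the carrier face, against 56 mm expected, which is within the camera error. The force reading is back to noise.
- **Other things:** The last scene picture shows the short spindle still on the stand, and the pot, hub and wrench where they were at the start. I judged these by eye and did not measure them. No check failed or disagreed.

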